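# Find the crossed thumbscrew on the wafer clamp

## Task

Both knurled thumbscrews of the wafer clamp have been left just started in their threads, and one of them is crossed, though they look alike. Gently turn them clockwise: run the one that turns freely fully home until it is snug, and where one binds early, stop at once without forcing it and back it out anticlockwise all the way to its stop. Leave the other things on the bench where they are and let go of the screws.

Things in the scene. Friction and masses are not known exactly. Their poses are not given: they have to be found in the camera images.
- clamp: wafer clamp fixed to the bench: aluminium block 70 (x) x 220 (y) x 45 mm high, a thumbscrew upright 70 mm to each side of its middle (a at +y, b at -y); towards its +x a black plate (18 mm high) with a copper-coloured wafer. Origin: middle of the block's underside, z up. Between the screws a steel tongue and bolt heads rise to 54 mm. The thread of exactly one screw, a or b by chance, is crossed
- knob_a (a point): centre (half-way up) of the round knurled steel head of thumbscrew a, on its upright axis, about 76 mm above the bench: head 36 mm across, 24 mm high, on a stem 16 mm across that leaves 19 mm free below the head. A dark line on top marks its x axis and turns with it. The screw sinks 0.8 mm per radian turned clockwise
- knob_b (a point): the same for thumbscrew b
- thumbscrew_a: thumbscrew a as a whole: origin on its axis, level with the top of the block (45 mm up); it does not show the turning. While a turn is paused the drag may act either way. More than 0.3 N m on top of the running drag spoils the thread. When let go after seating, the drag keeps a little of the tightness
- thumbscrew_b: the same for thumbscrew b
- screw_a (a joint): turn of thumbscrew a, rad, growing clockwise seen from above. 0: backed right out against its stop (it stays captive). Starts at 0.5 to 0.75. Turning freely it drags with about 0.06 N m. A good thread runs freely until it seats somewhere from 1.65 to 1.9; a crossed one binds at about 0.97. From there the torque rises by about 1.2 N m per further radian
- screw_b (a joint): the same for thumbscrew b
- objective: bystander: loose dark microscope objective standing on the bench, 32 mm across, 48 mm high; origin under its centre
- jar: bystander: loose clear jar with white cap, 56 mm across, 75 mm high; origin under its centre
- dish: bystander: loose shallow glass dish, 90 mm across, 18 mm high; origin under its centre
- driver: bystander: loose screwdriver lying on the bench, 160 mm long

How it is judged:
By the outcome, as a careful person would: the job done as asked, in the order asked, and still so for the second after the job is handed in, with the robot touching nothing.
It also fails if it takes over 67 s, if anything falls off the work surface, if the arm or the gripper's body presses on something with over 40 N, if the wrist force passes 120 N, or if a joint passes its speed limit or range.

## Robot

A 6-joint arm with a two-finger parallel gripper is mounted at the origin on the work surface. World frame = base frame: x ahead of the robot, y to its left, z up, the work surface at z = 0. Lengths are in m, angles in rad, forces in N, time in s.
With the tool pointing down it reaches from about 0.325 to 0.9 m from the base axis. Payload 6.1 kg.
Tool frame: the origin (TCP) lies on the centre line of the jaws, within the pads' length; the fingertips stand 14 mm ahead of it and the grasp point (between the pads) lies 5 mm behind it; z points along the fingers, x is the direction in which the jaws open and shut, and the axes are right-handed (so a half turn about z gives the same grasp; the last joint's range is limited). The gripper opens to 85 mm and grips with 20 to 120 N. Pads are 22 mm wide; open, the fingers measure 114 mm over their backs; the gripper's body (76 mm by 85 mm) begins 54 mm behind the grasp point. The pads swing forward as they close: fully open they stand 13 mm farther back than shut.
Start: joints at [1.219, 0.22, 1.526, -0, 1.395, -0.126], TCP at [0.14, 0.609, 0.245] pointing down, gripper open.
Joint ranges: [-2.98, 2.98], [-0.91, 2.08], [0.09, 2.57], [-1.24, 4.39], [0.2, 2.65], [-2.68, 2.68]. Speed limits (rad/s): [2.57, 2.57, 3.01, 3.14, 3.14, 3.14].

## Interface

Orientations are given as a rotation vector (axis times angle).
In Python, from plant import * gives the robot as it stands. The module is installed in compiled form; this text tells all that it offers.
- The arm moves only by the tool drive_tool, never from a script. Its argument "targets" is a list of rows, each a list of 7 numbers: the shift along the tool's x, y, z in mm, then the turn, a rotation vector about the tool's x, y, z in degrees, then the opening in per cent of the stroke, from 0 (shut) to 100 (fully open). A call has 1 to 20 rows; each row is the pose to reach, as a shift and turn from the pose commanded when the call began, along the tool's axes at that moment; what a row does not reach only later rows make up. A row lasts 1/10 s, in which the tool goes at most 50 mm and 8.59 degrees, less where a joint would pass 70% of its speed; a pose out of reach is approached as far as the arm can. A call with a gripper value outside its range is refused whole. The fingers move at their own pace and stop on an object; "newtons" is the grip in N (left out, the last holds). Time passes only in rows, so rows that repeat a pose let the fingers close. It gives the time, the measured TCP pose, the force and the opening at its end, in the units of the state.
- observe(): the state, without advancing time (a new reading comes with each control period).
- capture(name): name is "scene" or "top" or "wrist"; returns a dict with "img" (420x560x3 uint8, blue, green, red), "z_map" (420x560 float32, m along the optical axis (not along the pixel's ray), 0 where there is no reading), "fx", "fy", "cx", "cy" (pixels), "xyz" and "rotation" of the camera in the world; the wrist camera has in their place "hand_eye" (4x4, takes a point from camera to tool coordinates, whose origin is the TCP and whose axes are the tool frame's). Camera axes: x right, y down, z forward; pixel columns grow to the right and rows downward; lengths in m; the calibration is good to about 2 mm. A picture is of the moment at which its call begins: read the wrist's pose just before it.
- finish_job(): hands the job in, once; it reports no verdict.
The state is a dict: "t": time; "joint_positions": joint angles; "joint_velocities": joint speeds; "joint_torque": joint torques, N m; "position": TCP position; "tool_rot": TCP orientation; "contact_force": force on the tool from outside, world axes, zero at the start; "wrist_torque": the same for the moment, N m; "grip_width": finger opening in m.
Only numpy, scipy, OpenCV 4.12 (cv2) and the standard library are available. Lean on these libraries where they do the work, as an engineer would, in place of code of your own. Each camera call takes 0.05 s, during which the arm holds its last target. There are 200 camera calls.

## Working session

There is one attempt and no reset: what is moved stays moved. The work goes in short steps, Python scripts to look and compute and a tool call to move; the robot and the scene stay as the last step left them, time stands still between calls to the robot, and variables do not carry over. Pictures are saved under pics/ and viewed, about 8 in all and at most 12, crops included, and the job is handed in when it is done.

Besides the shell and the picture viewer there is one more tool, called after "Call:" as a command line: name --pt "numbers of a row" for each row, then --argument value for the rest. drive_tool: Moves the arm, as the interface text tells. Its arguments: {"type":"object","properties":{"targets":{"type":"array"},"newtons":{"type":"number"}},"required":["targets"]}

```bash
mkdir -p pics; python3 - <<'E'
from plant import *
import cv2,numpy as np,pickle
s=observe();print({k:np.round(v,4) for k,v in s.items()})
d={}
for n in("scene","top"):
    c=capture(n);d[n]=c;print(n,c["fx"],c["fy"],c["cx"],c["cy"],c["xyz"],np.round(c["rotation"],4))
pickle.dump(d,open("cap.pkl","wb"))
cv2.imwrite("pics/top.png",d["top"]["img"]);cv2.imwrite("pics/scene.png",d["scene"]["img"])
E
```

```text
{'t': np.float64(0.0), 'joint_positions': array([ 1.2189,  0.2212,  1.5276,  0.    ,  1.3947, -0.1261]), 'joint_velocities': array([ 0.0006, -0.0001, -0.    ,  0.0009, -0.0002, -0.0017]), 'joint_torque': array([ 1.10000e-03, -4.96894e+01, -3.89400e+01, -0.00000e+00,
        1.10000e-02,  0.00000e+00]), 'position': array([0.1397, 0.6086, 0.2442]), 'tool_rot': array([ 2.4568,  1.9564, -0.0026]), 'contact_force': array([ 0.1204,  0.3573, -0.1658]), 'wrist_torque': array([ 0.0274, -0.0074,  0.0264]), 'grip_width': np.float64(0.0854)}
scene 499.95254327120585 499.95254327120585 284.62343536130356 202.6054966878712 [1.0170891  0.85945304 0.76318864] [-0.6692 -2.4883  1.2871]
top 461.15535111659244 461.15535111659244 275.79127758537646 213.81485160740658 [ 0.3567582  -0.00756574  1.24505013] [-2.1803  2.1238 -0.119 ]
```

View pics/top.png

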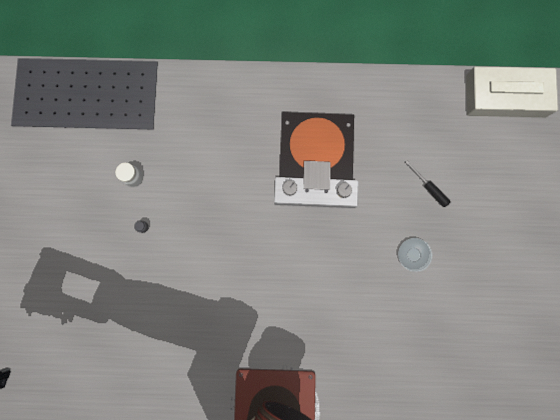

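View pics/scene.png

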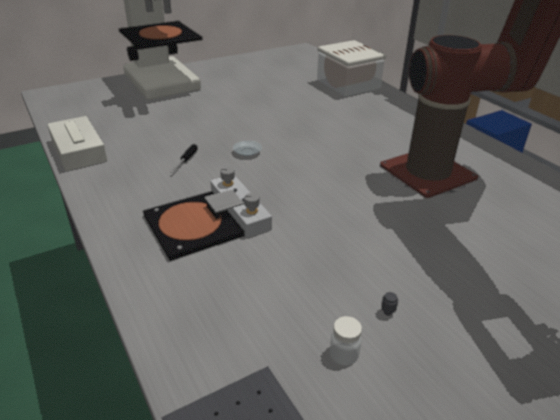

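The top view shows the knobs at about (290,187), which is a, and (344,189), which is b. The block spans x 275–357. The jar is at (126,172), the objective at (141,226), the dish at (414,254) and the driver near (430,185), all well away from the clamp. The scene view agrees.

```bash
cat > h.py <<'E'
import numpy as np,cv2
from scipy.spatial.transform import Rotation as R
def cloud(c,T=None):
    z=c["z_map"];v,u=np.mgrid[:z.shape[0],:z.shape[1]]
    P=np.stack([(u-c["cx"])/c["fx"]*z,(v-c["cy"])/c["fy"]*z,z],-1)
    if T is None: return P@R.from_rotvec(c["rotation"]).as_matrix().T+c["xyz"]
    return P@T[:3,:3].T+T[:3,3]
E
python3 - <<'E'
from h import *;import pickle
d=pickle.load(open("cap.pkl","rb"))
for n in d:
    c=d[n];P=cloud(c);ok=(c["z_map"]>0)
    near=ok&(P[...,0]>.25)&(P[...,0]<.5+.2)&(abs(P[...,1]+.1)<.25)
    m=(near&(P[...,2]>.075)&(P[...,2]<.1)).astype(np.uint8)
    k,l,st,ce=cv2.connectedComponentsWithStats(m)
    for i in range(1,k):
        if st[i,4]>15:
            q=P[l==i];print(n,ce[i].round(1),st[i,4],"mean",q.mean(0).round(4),"min",q.min(0).round(4),"max",q.max(0).round(4))
    if n=="top":
        for lo,hi in((.038,.05),(.01,.025)):
            mm=near&(P[...,2]>lo)&(P[...,2]<hi);q=P[mm]
            r=cv2.minAreaRect(q[:,:2].astype(np.float32)*1000);print(lo,r,np.median(q[:,2]))
E
```

```text
scene [227. 172.] 141 mean [ 0.5712 -0.1587  0.0846] min [ 0.5515 -0.1812  0.0751] max [ 0.5884 -0.1445  0.0924]
scene [251.1 198.7] 163 mean [ 0.5735 -0.0198  0.0851] min [ 0.5534 -0.0437  0.0751] max [ 0.5893 -0.0048  0.0906]
top [289.4 187.3] 166 mean [ 0.5685 -0.0242  0.0868] min [ 0.5506 -0.0413  0.075 ] max [ 0.5875 -0.0077  0.0922]
top [344.1 189.4] 171 mean [ 0.5664 -0.1632  0.0872] min [ 0.5494 -0.1813  0.0755] max [ 0.5867 -0.1454  0.0931]
0.038 ((591.1688842773438, -94.39435577392578), (220.05230712890625, 115.65162658691406), 89.29905700683594) 0.04544486620308419
0.01 ((556.49560546875, -178.35000610351562), (421.6062927246094, 285.1275939941406), 76.10160827636719) 0.018821865146126493
```

Call:
drive_tool --pt "-15 15 -10 0 0 2 100" --pt "-50 50 -30 0 0 5 100" --pt "-90 88 -50 0 0 8 100" --pt "-125 122 -56 0 0 11 100" --pt "-160 156 -56 0 0 14 100" --pt "-195 190 -56 0 0 17 100" --pt "-230 224 -56 0 0 20 100" --pt "-265 258 -56 0 0 23 100" --pt "-300 292 -56 0 0 26 100" --pt "-335 326 -56 0 0 28 100" --pt "-370 360 -56 0 0 30 100" --pt "-405 394 -56 0 0 32 100" --pt "-440 428 -56 0 0 32 100" --pt "-475 462 -56 0 0 32 100" --pt "-510 496 -56 0 0 32 100" --pt "-545 530 -56 0 0 32 100" --pt "-575 560 -56 0 0 32 100" --pt "-589 574 -56 0 0 32 100" --pt "-589 574 -56 0 0 32 100" --pt "-589 574 -56 0 0 32 100"

```text
t: 2.1
position: [0.5671, -0.0934, 0.3005]
tool_rot: [-2.901, -1.202, 0.002]
contact_force: [-1.3, 0.3, -1.2]
grip_width: 0.0855
```

```bash
cat >> h.py <<'E'
def wrist(name):
    from plant import observe,capture
    s=observe();c=capture("wrist");cv2.imwrite(f"pics/{name}.png",c["img"])
    T=np.eye(4);T[:3,:3]=R.from_rotvec(s["tool_rot"]).as_matrix();T[:3,3]=s["position"]
    return s,c,T@np.array(c["hand_eye"])
E
python3 - <<'E'
from h import *
s,c,T=wrist("w1");print({k:np.round(v,4) for k,v in s.items()});print(np.round(c["hand_eye"],3),c["fx"],c["cx"],c["cy"])
P=cloud(c,T);ok=c["z_map"]>0
m=(ok&(P[...,2]>.08)&(P[...,2]<.1)).astype(np.uint8)
k,l,st,ce=cv2.connectedComponentsWithStats(m)
for i in range(1,k):
    if st[i,4]>100:
        q=P[l==i].astype(np.float32);print(ce[i].round(1),st[i,4],q.mean(0).round(4),np.median(q[:,2]),cv2.minEnclosingCircle(q[:,:2]*1000))
E
```

```text
{'t': np.float64(2.1), 'joint_positions': array([-3.0060e-01,  7.0700e-02,  1.5899e+00,  4.0000e-04,  1.4829e+00,
       -1.0863e+00]), 'joint_velocities': array([ 0.0244, -0.0242,  0.0153,  0.0009,  0.0014,  0.0001]), 'joint_torque': array([-1.01890e+00, -4.25858e+01, -4.02133e+01, -1.00900e-01,
       -8.23000e-02, -2.92000e-02]), 'position': array([ 0.5671, -0.0934,  0.3005]), 'tool_rot': array([-2.901e+00, -1.202e+00,  1.800e-03]), 'contact_force': array([-1.302 ,  0.2796, -1.1803]), 'wrist_torque': array([ 0.025 , -0.0131, -0.0163]), 'grip_width': np.float64(0.0855)}
[[ 1.     0.001 -0.     0.001]
 [-0.001  0.963  0.271 -0.069]
 [ 0.001 -0.271  0.963 -0.129]
 [ 0.     0.     0.     1.   ]] 324.8810009343645 276.18011847102815 208.14103837499823
[326.  138.9] 999 [ 0.5707 -0.0229  0.0878] 0.0879402 ((571.2409057617188, -22.877254486083984), 18.65471649169922)
[233.2 227.4] 839 [ 0.5688 -0.1613  0.0875] 0.08777742 ((569.5838012695312, -162.762939453125), 19.026947021484375)
```

View pics/w1.png

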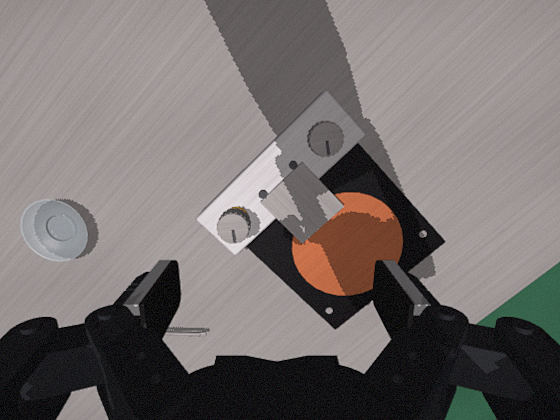

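The wrist view shows knob a at (326,139) and b at (233,227). Both mark lines point roughly down in the image, about 45° clockwise of world x. I'll go above knob a.

Call:
drive_tool --pt "10 -10 10 0 0 0 100" --pt "30 -28 35 0 0 0 100" --pt "48 -44 75 0 0 0 100" --pt "52 -47 115 0 0 0 100" --pt "52 -47 150 0 0 0 100" --pt "52 -47 165 0 0 0 100" --pt "52 -47 170 0 0 0 100" --pt "52 -47 170 0 0 0 100" --pt "52 -47 170 0 0 0 100"

```text
t: 3.05
position: [0.5724, -0.0235, 0.1335]
tool_rot: [2.9, 1.203, 0.005]
contact_force: [0.4, -0.6, -0.1]
grip_width: 0.0855
```

```bash
cat >> h.py <<'E'
def knob(name,guess):
    s,c,T=wrist(name);P=cloud(c,T);Rt=R.from_rotvec(s["tool_rot"]).as_matrix()
    m=((c["z_map"]>0)&(P[...,2]>.078)&(P[...,2]<.1)&(np.hypot(P[...,0]-guess[0],P[...,1]-guess[1])<.03)).astype(np.uint8)
    q=P[m>0].astype(np.float32);top=np.median(q[:,2])
    q=q[abs(q[:,2]-top)<.003]
    (cx,cy),r=cv2.minEnclosingCircle(q[:,:2]*1000)
    ctr=np.array([(q[:,0].min()+q[:,0].max())/2,(q[:,1].min()+q[:,1].max())/2])
    print("t",s["t"],"tcp",s["position"].round(4),"rot",s["tool_rot"].round(4),"yaw",np.degrees(np.arctan2(Rt[1,0],Rt[0,0])).round(1),"F",s["contact_force"].round(2),"M",s["wrist_torque"].round(3),"w",s["grip_width"].round(4))
    # dark mark on the top face: rays onto the top plane
    g=cv2.cvtColor(c["img"],cv2.COLOR_BGR2GRAY);sel=(m>0)&(abs(P[...,2]-top)<.003)&(np.hypot(P[...,0]-ctr[0],P[...,1]-ctr[1])<.014)
    dk=sel&(g<0.6*np.median(g[sel]));d=P[dk][:,:2]-ctr if dk.any() else np.zeros((1,2))
    mv=d.mean(0);fit=cv2.fitLine((d*1000).astype(np.float32),cv2.DIST_L2,0,.01,.01).ravel()
    print("top",top.round(4),"circle",cx,cy,r,"mid",ctr.round(4),"mean",q[:,:2].mean(0).round(4),"mark n",dk.sum(),mv.round(4),np.degrees(np.arctan2(mv[1],mv[0])).round(1),"line",np.degrees(np.arctan2(fit[1],fit[0])).round(1))
    e=np.append(ctr,top-.012)-s["position"];print("offset in tool mm",(Rt.T@e*1000).round(1))
E
python3 -c "
from h import *
knob('w2',(.5702,-.0234))"
```

```text
Traceback (most recent call last):
  File "h.py", line 20, in knob
    print("t",s["t"],"tcp",s["position"].round(4),"rot",s["tool_rot"].round(4),"yaw",np.degrees(np.arctan2(Rt[1,0],Rt[0,0])).round(1),"F",s["contact_force"].round(2),"M",s["wrist_torque"].round(3),"w",s["grip_width"].round(4))
                                                                                                                                                                                                         ^^^^^^^^^^^^^^^^^^^^^
AttributeError: 'float' object has no attribute 'round'
```

View pics/w2.png

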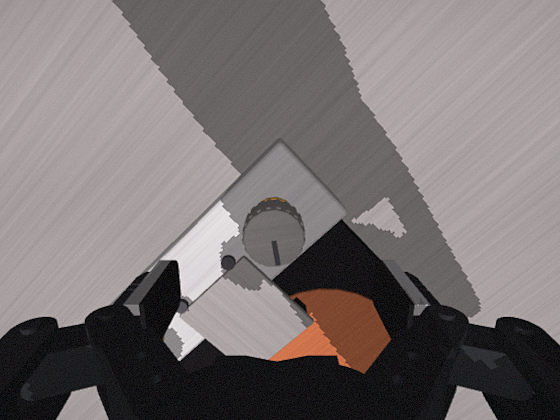

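Knob a is at (274,235), nicely between the fingers. Its mark runs from (274,240) to (278,266), so it points down.

```bash
sed -i 's/s\["grip_width"\].round(4)/s["grip_width"]/' h.py; python3 -c "
from h import *
knob('w3',(.5702,-.0234))"
```

```text
t 3.1 tcp [ 0.5725 -0.0237  0.1336] rot [2.9    1.2027 0.0052] yaw 45.1 F [-0.54  0.41  0.  ] M [-0.034  0.008  0.067] w 0.08533956152914614
top 0.0879 circle 571.3049926757812 -23.038192749023438 18.830463409423828 mid [ 0.5712 -0.0227] mean [ 0.5706 -0.0221] mark n 93 [ 0.006  -0.0045] -36.9 line -35.1
offset in tool mm [-0.3 -1.8 57.7]
```

Call:
drive_tool --pt "0 -1 5 0 0 0 100" --pt "-0.3 -1.7 20 0 0 0 100" --pt "-0.3 -1.7 40 0 0 0 100" --pt "-0.3 -1.7 55 0 0 0 100" --pt "-0.3 -1.7 62 0 0 0 100" --pt "-0.3 -1.7 62 0 0 0 100" --pt "-0.3 -1.7 62 0 0 0 100"

```text
t: 3.85
position: [0.5698, -0.0225, 0.0695]
tool_rot: [2.902, 1.204, 0.0]
contact_force: [0.5, 0.1, 0.3]
grip_width: 0.0856
```

```bash
cat >> h.py <<'E'
def feel(n=6,key=None):
    """average n readings; camera calls pass the time"""
    from plant import observe,capture
    import json,os
    S=[]
    for i in range(n):
        S.append(observe()); capture("top") if i<n-1 else 0
    A=lambda k:np.array([s[k] for s in S])
    Rm=R.from_rotvec(S[-1]["tool_rot"]).as_matrix()
    print("t %.2f"%S[-1]["t"],"tcp",A("position").mean(0).round(4),"yaw %.2f"%np.degrees(np.arctan2(Rm[1,0],Rm[0,0])),"tilt",Rm[:2,2].round(4),"w %.4f"%S[-1]["grip_width"])
    print("F",A("contact_force").mean(0).round(2),"M",A("wrist_torque").mean(0).round(3),"Mz",A("wrist_torque")[:,2].round(3),"tau6",A("joint_torque")[:,5].round(4),"q6 %.3f"%S[-1]["joint_positions"][5])
E
python3 -c "
from h import *
feel(5)"
```

```text
t 4.05 tcp [ 0.5702 -0.0225  0.07  ] yaw 45.06 tilt [ 0.0017 -0.0003] w 0.0852
F [ 0.56  0.58 -0.03] M [-0.028 -0.012  0.017] Mz [ 0.056  0.008 -0.01   0.032  0.002] tau6 [0.0002 0.0001 0.0001 0.     0.    ] q6 -0.964
```

Call:
drive_tool --pt "0 0 0 0 0 0 60" --pt "0 0 0 0 0 0 45" --pt "0 0 0 0 0 0 30" --pt "0 0 0 0 0 0 20" --pt "0 0 0 0 0 0 20" --pt "0 0 0 0 0 0 20" --pt "0 0 0 0 0 0 20" --pt "0 0 0 0 0 0 20" --newtons 40

```text
t: 4.85
position: [0.5695, -0.0226, 0.0696]
tool_rot: [2.902, 1.204, -0.001]
contact_force: [-3.9, -1.8, 6.5]
grip_width: 0.035
```

```bash
python3 -c "
from h import *
feel(4)"
```

```text
t 5.00 tcp [ 0.5694 -0.0226  0.0696] yaw 45.06 tilt [-0.0003 -0.0003] w 0.0349
F [-3.64 -1.54  5.53] M [-0.233  0.545  0.007] Mz [ 0.017 -0.015 -0.016  0.043] tau6 [-0.0011 -0.0011 -0.0011 -0.0011] q6 -0.964
```

Call:
drive_tool --pt "0 0 0 0 0 2 20" --pt "0 0 0.1 0 0 5 20" --pt "0 0 0.1 0 0 8 20" --pt "0 0 0.2 0 0 11 20" --pt "0 0 0.2 0 0 14 20"

```text
t: 5.5
position: [0.5697, -0.0225, 0.0694]
tool_rot: [3.028, 0.838, 0.001]
contact_force: [-2.0, -0.8, 4.9]
grip_width: 0.035
```

```bash
python3 -c "
from h import *
feel(3)"
```

```text
t 5.60 tcp [ 0.5697 -0.0225  0.0694] yaw 31.03 tilt [ 0.0004 -0.0001] w 0.0349
F [-2.13 -0.93  4.9 ] M [-0.131  0.332 -0.034] Mz [ 0.056 -0.036 -0.12 ] tau6 [-0.6375 -0.1973  0.4594] q6 -0.719
```

```bash
python3 -c "
from h import *
feel(6)"
```

```text
t 5.85 tcp [ 0.5697 -0.0225  0.0694] yaw 31.14 tilt [0.0004 0.    ] w 0.0349
F [-2.6  -0.61  5.26] M [-0.104  0.381 -0.091] Mz [-0.12  -0.053 -0.073 -0.102 -0.08  -0.118] tau6 [ 0.4594  0.129  -0.0202 -0.0587 -0.067  -0.0687] q6 -0.721
```

Call:
drive_tool --pt "0 0 0 0 0 1 20" --pt "0 0 0 0 0 2.5 20" --pt "0 0 0.1 0 0 4 20" --pt "0 0 0.1 0 0 5.5 20" --pt "0 0 0.1 0 0 7 20" --pt "0 0 0.1 0 0 8.2 20" --pt "0 0 0.1 0 0 9.2 20" --pt "0 0 0.1 0 0 10 20" --pt "0 0 0.1 0 0 10.6 20" --pt "0 0 0.1 0 0 11 20"

```text
t: 6.85
position: [0.57, -0.0223, 0.0693]
tool_rot: [3.093, 0.547, 0.002]
contact_force: [-1.0, 0.5, 5.7]
grip_width: 0.0351
```

```bash
python3 -c "
from h import *
feel(8)"
```

```text
t 7.20 tcp [ 0.57   -0.0223  0.0693] yaw 20.07 tilt [0.001  0.0001] w 0.0351
F [-0.52  0.36  5.43] M [ 0.092 -0.005  0.09 ] Mz [0.133 0.135 0.122 0.075 0.062 0.03  0.051 0.11 ] tau6 [0.0831 0.1232 0.1699 0.1158 0.1003 0.0973 0.0968 0.0968] q6 -0.528
```

Call:
drive_tool --pt "0 0 0 0 0 0.7 20" --pt "0 0 0 0 0 1.4 20" --pt "0 0 0 0 0 2.1 20" --pt "0 0 0 0 0 2.6 20" --pt "0 0 0 0 0 3 20"

```text
t: 7.7
position: [0.57, -0.0224, 0.0692]
tool_rot: [3.107, 0.465, 0.002]
contact_force: [2.0, 1.8, 4.5]
grip_width: 0.0348
```

```bash
python3 -c "
from h import *
feel(8)"
```

```text
t 8.05 tcp [ 0.57   -0.0223  0.0693] yaw 17.06 tilt [0.001  0.0001] w 0.0349
F [2.27 1.81 4.65] M [ 0.32  -0.537  0.175] Mz [0.222 0.164 0.171 0.132 0.14  0.171 0.197 0.2  ] tau6 [0.12   0.16   0.2307 0.1783 0.1577 0.1525 0.1522 0.1533] q6 -0.476
```

Torque rose about 1.1 N·m/rad right where a crossed thread would bind, so a is the crossed one. I'll stop here and back it out.

Call:
drive_tool --pt "0 0 0 0 0 -2 20" --pt "0 0 -0.1 0 0 -5 20" --pt "0 0 -0.1 0 0 -9 20" --pt "0 0 -0.2 0 0 -13 20" --pt "0 0 -0.2 0 0 -17 20" --pt "0 0 -0.3 0 0 -21 20" --pt "0 0 -0.3 0 0 -25 20" --pt "0 0 -0.4 0 0 -29 20" --pt "0 0 -0.5 0 0 -33 20" --pt "0 0 -0.5 0 0 -37 20" --pt "0 0 -0.6 0 0 -41 20" --pt "0 0 -0.6 0 0 -44 20" --pt "0 0 -0.7 0 0 -47 20" --pt "0 0 -0.7 0 0 -49 20" --pt "0 0 -0.7 0 0 -51 20" --pt "0 0 -0.7 0 0 -52.5 20" --pt "0 0 -0.7 0 0 -54 20" --pt "0 0 -0.8 0 0 -55 20" --pt "0 0 -0.8 0 0 -55.6 20" --pt "0 0 -0.8 0 0 -56 20"

```text
t: 10.05
position: [0.569, -0.0233, 0.0699]
tool_rot: [2.524, 1.87, -0.003]
contact_force: [-0.8, -1.3, 7.5]
grip_width: 0.0349
```

```bash
python3 -c "
from h import *
feel(6);knob('w4',(.5702,-.0234))"
```

```text
t 10.30 tcp [ 0.5689 -0.0233  0.0699] yaw 73.04 tilt [-0.0015 -0.0012] w 0.0352
F [-1.06 -1.69  7.57] M [-0.249  0.134 -0.055] Mz [-0.076 -0.048 -0.05  -0.061 -0.011 -0.086] tau6 [-0.0145 -0.0595 -0.1049 -0.052  -0.0366 -0.0337] q6 -1.453
t 10.3 tcp [ 0.5689 -0.0233  0.0699] rot [ 2.5247  1.8696 -0.003 ] yaw 73.0 F [-1.55 -1.09  7.46] M [-0.256  0.127 -0.086] w 0.03515466996997701
top 0.0881 circle 562.88525390625 -21.218494415283203 28.931434631347656 mid [ 0.5705 -0.0212] mean [ 0.5692 -0.0222] mark n 191 [ 0.0073 -0.0025] -19.2 line -7.6
offset in tool mm [ 2.4  0.9 -6.2]
```

Call:
drive_tool --pt "0 0 0 0 0 -0.7 20" --pt "0 0 0 0 0 -1.4 20" --pt "0 0 0 0 0 -2.1 20" --pt "0 0 0 0 0 -2.8 20" --pt "0 0 -0.1 0 0 -3.4 20" --pt "0 0 -0.1 0 0 -4 20" --pt "0 0 -0.1 0 0 -4.5 20" --pt "0 0 -0.1 0 0 -5 20"

```text
t: 11.15
position: [0.5689, -0.0234, 0.0699]
tool_rot: [-2.44, -1.978, 0.003]
contact_force: [-1.2, -1.7, 7.9]
grip_width: 0.0353
```

```bash
python3 -c "
from h import *
feel(6)"
```

```text
t 11.40 tcp [ 0.5689 -0.0234  0.07  ] yaw 78.04 tilt [-0.0016 -0.0013] w 0.0352
F [-1.15 -1.91  7.32] M [-0.33   0.151 -0.029] Mz [-0.076 -0.101 -0.018 -0.003 -0.012  0.035] tau6 [ 0.0428 -0.0452 -0.1139 -0.0508 -0.0324 -0.0288] q6 -1.540
```

Call:
drive_tool --pt "0 0 0 0 0 -0.5 20" --pt "0 0 0 0 0 -1 20" --pt "0 0 0 0 0 -1.5 20" --pt "0 0 0 0 0 -2 20" --pt "0 0 0 0 0 -2.5 20" --pt "0 0 0 0 0 -3 20"

```text
t: 12.0
position: [0.5688, -0.0235, 0.07]
tool_rot: [-2.388, -2.041, 0.003]
contact_force: [-1.1, -3.4, 7.7]
grip_width: 0.0348
```

```bash
python3 -c "
from h import *
feel(6)"
```

```text
t 12.25 tcp [ 0.5689 -0.0235  0.07  ] yaw 81.00 tilt [-0.0017 -0.0012] w 0.0351
F [-1.28 -2.85  7.67] M [-0.368  0.164 -0.354] Mz [-0.369 -0.41  -0.347 -0.314 -0.313 -0.375] tau6 [-0.2652 -0.3794 -0.436  -0.3678 -0.3479 -0.3441] q6 -1.592
```

It's at the stop: torque jumped to −0.34 N·m. I'll let go and rise, then check the mark.

Call:
drive_tool --pt "0 0 0 0 0 0.3 22" --pt "0 0 0 0 0 0.3 60" --pt "0 0 0 0 0 0.3 100" --pt "0 0 0 0 0 0.3 100" --pt "0 0 0 0 0 0.3 100" --pt "0 0 0 0 0 0.3 100" --pt "0 0 -15 0 0 0 100" --pt "0 0 -40 0 0 0 100" --pt "0 0 -60 0 0 0 100" --pt "0 0 -65 0 0 0 100" --pt "0 0 -65 0 0 0 100" --pt "0 0 -65 0 0 0 100"

```text
t: 13.45
position: [0.569, -0.0223, 0.1343]
tool_rot: [-2.387, -2.041, 0.001]
contact_force: [-0.2, 0.0, -1.2]
grip_width: 0.0858
```

```bash
python3 -c "
from h import *
knob('w5',(.5702,-.0234))"
```

```text
t 13.45 tcp [ 0.569  -0.0223  0.1343] rot [-2.3871e+00 -2.0413e+00  1.0000e-03] yaw 81.1 F [-0.25  0.03 -1.19] M [-0.033  0.021 -0.008] w 0.08575183983753952
top 0.0883 circle 571.11181640625 -22.58698272705078 18.73977279663086 mid [ 0.5711 -0.0228] mean [ 0.5702 -0.0226] mark n 87 [ 0.0074 -0.0001] -0.9 line -0.7
offset in tool mm [-0.2  2.2 58. ]
```

View pics/w5.png

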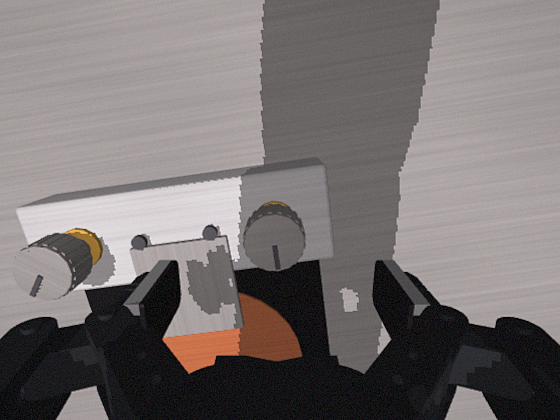

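Knob a is at (274,240) and its mark now points along the clamp's x axis (−0.8°, matching the clamp's yaw), so a is fully backed out. Next is b.

Call:
drive_tool --pt "-8 1 0 0 0 3 100" --pt "-28 4 0 0 0 8 100" --pt "-55 9 0 0 0 14 100" --pt "-85 14 0 0 0 21 100" --pt "-112 18 0 0 0 28 100" --pt "-132 21 0 0 0 33 100" --pt "-139 22 0 0 0 36 100" --pt "-139 22 0 0 0 36 100" --pt "-139 22 0 0 0 36 100"

```text
t: 14.4
position: [0.569, -0.1627, 0.1338]
tool_rot: [-2.9, -1.205, 0.002]
contact_force: [0.6, -0.3, 0.3]
grip_width: 0.0851
```

```bash
python3 -c "
from h import *
knob('w6',(.569,-.163))"
```

```text
t 14.4 tcp [ 0.569  -0.1627  0.1338] rot [-2.8996e+00 -1.2048e+00  2.0000e-03] yaw 45.1 F [ 0.55 -0.28  0.28] M [-0.001  0.025  0.017] w 0.08511229914560324
top 0.0878 circle 569.3818969726562 -162.7989959716797 18.894210815429688 mid [ 0.5693 -0.1626] mean [ 0.5686 -0.162 ] mark n 88 [ 0.0055 -0.0048] -41.6 line -39.5
offset in tool mm [ 0.3  0.3 57.9]
```

Call:
drive_tool --pt "0.2 0.2 5 0 0 0 100" --pt "0.2 0.2 20 0 0 0 100" --pt "0.2 0.2 40 0 0 0 100" --pt "0.2 0.2 56 0 0 0 100" --pt "0.2 0.2 63 0 0 0 100" --pt "0.2 0.2 63 0 0 0 100" --pt "0.2 0.2 63 0 0 0 60" --pt "0.2 0.2 63 0 0 0 45" --pt "0.2 0.2 63 0 0 0 30" --pt "0.2 0.2 63 0 0 0 20" --pt "0.2 0.2 63 0 0 0 20" --pt "0.2 0.2 63 0 0 0 20" --pt "0.2 0.2 63 0 0 0 20" --pt "0.2 0.2 63 0 0 0 20" --newtons 40

```text
t: 15.85
position: [0.5697, -0.1645, 0.0735]
tool_rot: [2.9, 1.203, -0.002]
contact_force: [-5.3, -3.0, 6.7]
grip_width: 0.0349
```

```bash
python3 -c "
from h import *
feel(3)"
```

```text
t 15.95 tcp [ 0.5697 -0.1645  0.0735] yaw 45.06 tilt [-0.0004 -0.002 ] w 0.0349
F [-6.05 -3.23  6.84] M [-0.378  0.899  0.027] Mz [0.003 0.044 0.035] tau6 [0.0177 0.0178 0.0179] q6 -1.198
```

Call:
drive_tool --pt "-0.3 0 0 0 0 1 20" --pt "-0.5 0 0 0 0 3 20" --pt "-0.5 0 0.1 0 0 6 20" --pt "-0.5 0 0.1 0 0 9 20" --pt "-0.5 0 0.2 0 0 12 20" --pt "-0.5 0 0.2 0 0 14.5 20" --pt "-0.5 0 0.2 0 0 17 20" --pt "-0.5 0 0.3 0 0 18.5 20" --pt "-0.5 0 0.3 0 0 20 20" --pt "-0.5 0 0.3 0 0 21 20" --pt "-0.5 0 0.3 0 0 21.6 20" --pt "-0.5 0 0.3 0 0 22 20"

```text
t: 17.15
position: [0.5693, -0.1648, 0.0731]
tool_rot: [3.076, 0.627, -0.001]
contact_force: [-6.0, -3.6, 7.3]
grip_width: 0.0348
```

```bash
python3 -c "
from h import *
feel(6)"
```

```text
t 17.40 tcp [ 0.5693 -0.1648  0.0731] yaw 23.07 tilt [-0.0004 -0.002 ] w 0.0350
F [-5.76 -3.43  7.12] M [-0.427  0.892  0.044] Mz [ 0.069  0.054  0.072  0.046 -0.004  0.029] tau6 [0.0057 0.0508 0.0966 0.0437 0.0282 0.0252] q6 -0.815
```

Call:
drive_tool --pt "0 0 0 0 0 1 20" --pt "0 0 0 0 0 3 20" --pt "0 0 0.1 0 0 6 20" --pt "0 0 0.1 0 0 9 20" --pt "0 0 0.2 0 0 12 20" --pt "0 0 0.2 0 0 15 20" --pt "0 0 0.2 0 0 18 20" --pt "0 0 0.3 0 0 20.5 20" --pt "0 0 0.3 0 0 22.5 20" --pt "0 0 0.3 0 0 24 20" --pt "0 0 0.4 0 0 25 20" --pt "0 0 0.4 0 0 25.6 20" --pt "0 0 0.4 0 0 26 20"

```text
t: 18.7
position: [0.5689, -0.165, 0.0727]
tool_rot: [3.138, -0.081, -0.002]
contact_force: [-7.8, -3.1, 9.2]
grip_width: 0.0346
```

```bash
python3 -c "
from h import *
feel(6)"
```

```text
t 18.95 tcp [ 0.5689 -0.165   0.0727] yaw -2.93 tilt [-0.0014 -0.0022] w 0.0348
F [-7.74 -3.27  8.58] M [-0.538  1.238  0.036] Mz [ 0.139  0.06   0.004  0.009  0.018 -0.017] tau6 [0.0065 0.0516 0.0974 0.0444 0.029  0.0259] q6 -0.361
```

Call:
drive_tool --pt "0 0 0 0 0 1 20" --pt "0 0 0 0 0 2.5 20" --pt "0 0 0.1 0 0 4 20" --pt "0 0 0.1 0 0 5.5 20" --pt "0 0 0.1 0 0 7 20" --pt "0 0 0.1 0 0 8.2 20" --pt "0 0 0.1 0 0 9 20" --pt "0 0 0.1 0 0 9.6 20" --pt "0 0 0.1 0 0 10 20"

```text
t: 19.85
position: [0.5687, -0.165, 0.0726]
tool_rot: [3.119, -0.354, -0.002]
contact_force: [-9.3, -3.3, 8.8]
grip_width: 0.0352
```

```bash
python3 -c "
from h import *
feel(6)"
```

```text
t 20.10 tcp [ 0.5687 -0.165   0.0726] yaw -12.93 tilt [-0.0019 -0.0021] w 0.0348
F [-8.73 -3.39  8.72] M [-0.592  1.334  0.029] Mz [ 0.108  0.061  0.013 -0.02  -0.008  0.022] tau6 [0.0039 0.0508 0.0971 0.0442 0.0288 0.0258] q6 -0.187
```

Still free at about 1.7 rad. I'll keep going in small steps.

Call:
drive_tool --pt "0 0 0 0 0 0.7 20" --pt "0 0 0 0 0 1.7 20" --pt "0 0 0 0 0 2.7 20" --pt "0 0 0.1 0 0 3.7 20" --pt "0 0 0.1 0 0 4.6 20" --pt "0 0 0.1 0 0 5.4 20" --pt "0 0 0.1 0 0 6 20"

```text
t: 20.8
position: [0.5686, -0.165, 0.0724]
tool_rot: [3.096, -0.517, -0.003]
contact_force: [-8.8, -2.8, 8.7]
grip_width: 0.035
```

```bash
python3 -c "
from h import *
feel(6)"
```

```text
t 21.05 tcp [ 0.5686 -0.165   0.0725] yaw -18.93 tilt [-0.0021 -0.0021] w 0.0351
F [-8.99 -3.47  9.29] M [-0.606  1.384  0.069] Mz [0.107 0.082 0.081 0.042 0.056 0.044] tau6 [-0.0167  0.0668  0.1396  0.0612  0.0382  0.0339] q6 -0.082
```

Call:
drive_tool --pt "0 0 0 0 0 0.7 20" --pt "0 0 0 0 0 1.5 20" --pt "0 0 0 0 0 2.3 20" --pt "0 0 0 0 0 3.1 20" --pt "0 0 0.1 0 0 3.9 20" --pt "0 0 0.1 0 0 4.6 20" --pt "0 0 0.1 0 0 5 20"

```text
t: 21.75
position: [0.5686, -0.1649, 0.0724]
tool_rot: [3.071, -0.651, -0.003]
contact_force: [-9.2, -3.4, 9.4]
grip_width: 0.0347
```

```bash
python3 -c "
from h import *
feel(6)"
```

```text
t 22.00 tcp [ 0.5686 -0.1649  0.0724] yaw -23.91 tilt [-0.0022 -0.0022] w 0.0346
F [-9.79 -3.41  9.7 ] M [-0.615  1.413  0.12 ] Mz [0.193 0.08  0.113 0.11  0.123 0.099] tau6 [0.124  0.1606 0.2017 0.1478 0.1321 0.1291] q6 0.005
```

Seated: torque rose 0.10 N·m over the last 5°. Another 4° will make it snug, staying under the limit.

Call:
drive_tool --pt "0 0 0 0 0 0.6 20" --pt "0 0 0 0 0 1.2 20" --pt "0 0 0 0 0 1.8 20" --pt "0 0 0 0 0 2.4 20" --pt "0 0 0 0 0 3 20" --pt "0 0 0 0 0 3.5 20" --pt "0 0 0 0 0 3.8 20" --pt "0 0 0 0 0 4 20"

```text
t: 22.8
position: [0.5685, -0.1649, 0.0724]
tool_rot: [3.046, -0.757, -0.003]
contact_force: [-10.7, -3.5, 9.7]
grip_width: 0.0353
```

```bash
python3 -c "
from h import *
feel(6)"
```

```text
t 23.05 tcp [ 0.5685 -0.1649  0.0724] yaw -27.90 tilt [-0.0024 -0.0022] w 0.0348
F [-9.69 -3.2   9.98] M [-0.631  1.394  0.228] Mz [0.189 0.246 0.242 0.179 0.27  0.245] tau6 [0.2067 0.2291 0.2515 0.2249 0.2173 0.2158] q6 0.075
```

Snug at about 0.22 N·m in total, so 0.16–0.19 above drag. I'll let go and rise clear.

Call:
drive_tool --pt "0 0 0 0 0 0 40" --pt "0 0 0 0 0 0 70" --pt "0 0 0 0 0 0 100" --pt "0 0 0 0 0 0 100" --pt "0 0 0 0 0 0 100" --pt "0 0 -15 0 0 0 100" --pt "0 0 -40 0 0 0 100" --pt "0 0 -60 0 0 0 100" --pt "0 0 -65 0 0 0 100" --pt "0 0 -65 0 0 0 100" --pt "0 0 -65 0 0 0 100"

```text
t: 24.15
position: [0.5691, -0.1633, 0.1352]
tool_rot: [-3.049, 0.758, 0.002]
contact_force: [0.3, -0.1, 0.1]
grip_width: 0.0853
```

```bash
python3 -c "
from h import *
knob('w7',(.569,-.163))
from plant import capture
c=capture('top');cv2.imwrite('pics/top2.png',c['img'])"
```

```text
t 24.15 tcp [ 0.5691 -0.1633  0.1352] rot [-3.0485e+00  7.5820e-01  1.6000e-03] yaw -27.9 F [ 0.28 -0.06  0.15] M [0.052 0.057 0.021] w 0.08533570028907238
top 0.087 circle 569.2803955078125 -163.1504669189453 18.724563598632812 mid [ 0.5694 -0.1632] mean [ 0.5698 -0.1622] mark n 15 [-0.0008 -0.0015] -117.9 line -44.0
offset in tool mm [ 0.3 -0.2 60.2]
```

View pics/w7.png

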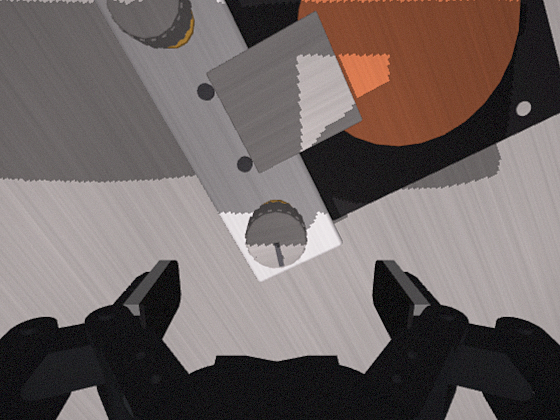

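View pics/top2.png

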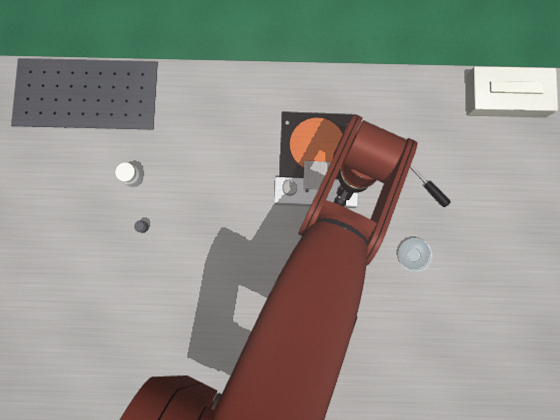

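The wrist view shows b's mark from (277,243) to (282,266), about −106°. That is the commanded turn less the expected spring-back. The gripper is clear, and the jar, objective, dish and driver are at the same pixels as at the start.

```bash
python3 -c "
from plant import *
print(finish_job(),observe()['t'])"
```

```text
the job is handed in; nothing more can be done
the job is handed in; nothing more can be done
```

The job is handed in: thumbscrew a was the crossed one and is backed out to its stop, and thumbscrew b is run home and snug. It took about 24 s of the 67 s allowed.

- **Screw a (crossed):** it bound at about 1.0 rad, with torque rising about 1.1 N·m per radian. I stopped at about 0.15 N·m total and backed it out until it met its stop. The mark then read −0.8°, in line with the clamp's x axis, so it is at 0.
- **Screw b (good):** it ran freely past 1.7 rad and seated at about 1.8 rad. I tightened it to about 0.22 N·m total, roughly 0.16–0.19 above the drag. After letting go, the mark (about −106°, read by eye) fits a small spring-back with some tightness left.
- **Other checks:** the last overhead picture shows the jar, objective, dish and driver where they started. The gripper was open and clear, with the wrist force near zero.

**Checks that fell short:**
- My automatic reading of b's mark failed because a shadow lay across the knob, so I read it from the picture instead.
- At a's stop the backing-out torque settled at −0.34 N·m, about 0.28 above the drag. One reading there, just after the motion stopped, showed −0.44. If that was real load rather than the arm settling, it would be over the 0.3 N·m limit.
- There was a side load of up to about 10 N on b's grip, from a small misalignment.

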